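# Hold the filling funnel over the sauce pot

## Robot

A 7-joint arm with a two-finger parallel gripper is mounted at the origin on the work surface. World frame = base frame: x ahead of the robot, y to its left, z up, the work surface at z = 0. Lengths are in m, angles in rad, forces in N, time in s.
With the tool pointing down it reaches from about 0.425 to 0.925 m from the base axis. Payload 6.8 kg.
Tool frame: the origin (TCP) lies at the very end of the fingers, on their centre line; the grasp point (between the pads) lies 19 mm behind it; z points along the fingers, y is the line along which they close (so a half turn about z gives the same grasp; the last joint's range is limited). The gripper opens to 88 mm and grips with 3 to 60 N. Pads are 20 mm wide; open, the fingers measure 115 mm over their backs; the gripper's body (75 mm by 178 mm) begins 61 mm behind the grasp point.
Start: joints at [-1.456, 0.477, 0.022, 1.555, -0.011, 1.109, -0.083], TCP at [0.149, 0.658, 0.223] pointing down, gripper open.
Joint ranges: [-2.96, 2.96], [-0.34, 2.1], [-1.41, 1.46], [0.24, 2.44], [-1.37, 4.51], [0.17, 1.92], [-2.96, 2.96]. Speed limits (rad/s): [2.39, 2.39, 3.14, 3.14, 3.14, 3.14, 3.14].

## Interface

Orientations are given as a unit quaternion [x, y, z, w].
In Python, from plant import get_obs, camera, hand_in gives the robot as it stands. The module is installed in compiled form; this text tells all that it offers.
- The arm moves only by the tool jog_arm, never from a script. Its argument "rows" is a list of rows, each an object of numbers: "tx", "ty", "tz": the shift along the tool's x, y, z in m; "wx", "wy", "wz": the turn, a rotation vector about the tool's x, y, z in rad; "claw": the closure in counts, from 0 (fully open) to 255 (shut). In form: [{"tx": .., "ty": .., "tz": .., "wx": .., "wy": .., "wz": .., "claw": ..}, ...]. A call has 1 to 20 rows; each row is the pose to reach, as a shift and turn from the pose commanded when the call began, along the tool's axes at that moment; what a row does not reach only later rows make up. A row lasts 1/8 s, in which the tool goes at most 62.5 mm and 10.7 degrees, less where a joint would pass 70% of its speed; a pose out of reach is approached as far as the arm can. A call with a gripper value outside its range is refused whole. The fingers move at their own pace and stop on an object; "force" is the grip in N (left out, the last holds). Time passes only in rows, so rows that repeat a pose let the fingers close. It gives the time, the measured TCP pose, the force, the opening and the grip force at its end, in the units of the state.
- get_obs(): the state, without advancing time (a new reading comes with each control period).
- camera(name): name is "side" or "top" or "wrist"; returns a dict with "img" (420x560x3 uint8, red, green, blue), "mtx" (3x3 intrinsics, pixels), "extrinsics" (4x4, takes a point from camera to world coordinates). Camera axes: x right, y up, looking along -z (the intrinsics and any distortion apply to the point x, -y, -z); pixel columns grow to the right and rows downward; lengths in m; the calibration is good to about 2 mm. The wrist camera is an equidistant fisheye: a pixel r from the principal point sees the ray r / f radians off the axis. A picture is of the moment at which its call begins. There is no depth.
- hand_in(): hands the job in; it is judged then, once.
The state is a dict: "time_s": time; "joint_positions": joint angles; "qvel": joint speeds; "joint_torque": joint torques, N m; "eef_pos": TCP position; "eef_rot": TCP orientation; "force": force on the tool from outside, world axes, zero at the start; "moment": the same for the moment, N m; "finger_gap": finger opening in m; "grip_force": force on a finger pad.
Only numpy, scipy, OpenCV 4.12 (cv2) and the standard library are available. Lean on these libraries where they do the work, as an engineer would, in place of code of your own. Each camera call takes 0.05 s, during which the arm holds its last target. There are 200 camera calls.

## Task

Get the little sauce pot ready for filling: lift its lid off by the knob and park it, knob up, balanced on the round top of the upturned steel mould. Then take the funnel by its handle, carry it over the stack of closed lunch boxes, and hold it upright and centred over the open pot with its spout about one centimetre above the rim, touching neither pot nor anything else; finish still holding it there, motionless, and leave the pot, mould, box stack, bottle, bowl and tray where they stand.

Things in the scene. Friction and masses are not known exactly. Their poses are not given: they have to be found in the camera images.
- pot: Small round blue ceramic sauce pot, loose, 0.45 kg, standing upright on the table: 70 mm across, 65 mm tall, mouth 60 mm across inside. Origin: centre of its underside, z up. At the start its lid is on it.
- pot_mouth (a point): Centre of the pot's mouth, level with the rim, 65 mm above the table; z up.
- lid: Loose blue ceramic lid on the pot, about 0.09 kg: disc 74 mm across, 5 mm thick; on it an upright round knob 20 mm across, 34 mm tall; under it a lip ring (50 mm outside, 42 mm inside, 5 mm deep) hanging in the pot's mouth with 5 mm play. Origin: on the axis at the lip's lower edge (disc top at z = 10 mm, knob top at 44 mm); z up along the knob. Lifts straight off.
- lid_knob (a point): Point on the knob's axis where to grip it, 34 mm above the lid's origin (24 mm above the disc's top).
- mould: Upturned dome-shaped steel mould, loose, 0.5 kg: 121 mm across (128 mm brim at the table), 120 mm tall, its top a smooth half ball of 60 mm radius. Origin: centre of its underside, z up. It may stand on either side of the pot. Set centrally on it, the lid rests with its lip ring on the dome, the lid's origin 116 mm and its knob's top 160 mm above the table.
- mould_top (a point): Highest point of the mould's dome, 120 mm above the table; z up.
- funnel: Loose wide-mouth steel filling funnel, about 0.14 kg (varies), standing on its spout, wide end up: 60 mm tall, rim 90 mm across, spout 40 mm across. Origin: centre of the spout's lower end; z up. A straight level black handle leaves the rim along the funnel's own -x axis.
- funnel_handle (a point): Middle of the gripping part of the funnel's handle: 77 mm from the funnel's axis along its -x, 50 mm above the spout's end. The handle bar is 12 mm wide (along the funnel's y), 16 mm high and runs from 42 to 104 mm from the axis.
- stack: Stack of three closed black lunch boxes with grey lids, one loose body of 1.5 kg: 260 mm (own x) by 150 mm (own y), 90 mm tall. Origin: centre of its underside. It stands like a low wall between the funnel and the pot; leave it in place.
- bottle: Loose amber sauce bottle, 60 mm across, 190 mm tall, beyond the stack; origin at the centre of its underside. Leave it in place.
- bowl: Loose blue bowl, 120 mm across, 45 mm tall; origin at the centre of its underside. Leave it in place.
- tray: Loose open black lunch tray with four compartments, 150 by 220 mm, 30 mm tall; origin at the centre of its underside. Leave it in place.

How it is judged:
On the way, in this order (a step that is already met when the one before it is completed fails the run):
1. the lid is parked knob up on the mould's dome, let go and at rest (horizontal distance between lid and mould_top below 0.02 m and z of lid in the frame of mould_top between -0.012 and 0.008 m and angle between lid's own z axis and vertical below 0.3 rad and contact force between lid and mould above 0.2 N and contact force between lid and the fingers below 0.05 N and linear speed of lid below 0.03 m/s), for 0.3 s.
2. the funnel passes above the stack of lunch boxes (x of funnel in the frame of stack between -0.15 and 0.15 m and y of funnel in the frame of stack between -0.08 and 0.08 m and z of funnel in the frame of stack above 0.09 m), for 0.04 s.
At the end, for the whole second after the job is handed in: Gripper holds the funnel still (<10 mm/s), upright within 0.12 rad, spout centred within 8 mm of the pot mouth's axis, 3 to 20 mm above the rim, touching no object; pot upright; lid released at rest on the mould, within 20 mm of its top point, tilt <0.3 rad (all of step 1 and horizontal distance between funnel and pot_mouth below 0.008 m and z of funnel in the frame of pot_mouth between 0.003 and 0.02 m and angle between funnel's own z axis and vertical below 0.12 rad and linear speed of funnel below 0.01 m/s and contact force between funnel and the fingers above 1 N and contact force between funnel and pot below 0.05 N and contact force between funnel and lid below 0.05 N and contact force between funnel and mould below 0.05 N and contact force between funnel and stack below 0.05 N and contact force between funnel and tray below 0.05 N and contact force between funnel and bowl below 0.05 N and contact force between funnel and bottle below 0.05 N and angle between pot's own z axis and vertical below 0.05 rad); the arm keeps its last pose, push and grip.
It fails at once if the pot or the mould is pushed more than 20 mm (distance of any of pot, mould from where it was at the start of the episode above 0.02 m).
It fails at once if the stack of lunch boxes is pushed more than 20 mm (distance of stack from where it was at the start of the episode above 0.02 m).
It fails at once if the bottle, bowl or tray is pushed more than 20 mm (distance of any of bottle, bowl, tray from where it was at the start of the episode above 0.02 m).
It also fails if it takes over 69 s, if anything falls off the work surface, if the arm or the gripper's body presses on something with over 40 N, if the wrist force passes 120 N, or if a joint passes its speed limit or range.

## Working session

There is one attempt and no reset: what is moved stays moved. The work goes in short steps, Python scripts to look and compute and a tool call to move; the robot and the scene stay as the last step left them, time stands still between calls to the robot, and variables do not carry over. Pictures are saved under pics/ and viewed, at most 10 in all, crops included, and the job is handed in when it is done.

Besides the shell and the picture viewer there is one more tool, called after "Request:" by a JSON object that holds its "method" and its "body". jog_arm: Moves the arm, as the interface text tells. Its arguments: {"type":"object","properties":{"rows":{"type":"array","items":{"type":"object","properties":{"tx":{"type":"number"},"ty":{"type":"number"},"tz":{"type":"number"},"wx":{"type":"number"},"wy":{"type":"number"},"wz":{"type":"number"},"claw":{"type":"number"}}}},"force":{"type":"number"}},"required":["rows"]}

```bash
mkdir -p pics; cat > h.py <<'E'
import numpy as np, cv2
from plant import get_obs, camera, hand_in
from scipy.spatial.transform import Rotation as R
def ray(c,u,v,fish=False):
    K=c["mtx"];T=np.array(c["extrinsics"])
    x=(u-K[0][2])/K[0][0];y=(v-K[1][2])/K[1][1]
    if fish:
        r=np.hypot(x,y);s=np.sin(r)/max(r,1e-9);d=np.array([x*s,-y*s,-np.cos(r)])
    else: d=np.array([x,-y,-1.])
    return T[:3,3],T[:3,:3]@d
def plane(c,u,v,z,fish=False):
    o,d=ray(c,u,v,fish);return o+d*(z-o[2])/d[2]
def proj(c,p,fish=False):
    T=np.array(c["extrinsics"]);q=T[:3,:3].T@(np.array(p)-T[:3,3]);K=c["mtx"]
    a,b,w=q[0],-q[1],-q[2]
    if fish:
        h=np.hypot(a,b);th=np.arctan2(h,w);a,b,w=a/h*th,b/h*th,1
    return K[0][0]*a/w+K[0][2],K[1][1]*b/w+K[1][2]
def tool(p):  # world target -> shift in tool axes
    o=get_obs();return R.from_quat(o["eef_rot"]).inv().apply(np.array(p)-o["eef_pos"])
def save(c,n): cv2.imwrite("pics/"+n,cv2.cvtColor(c["img"],cv2.COLOR_RGB2BGR))
E
python3 - <<'E'
from h import *
import pickle
cs={n:camera(n) for n in("top","side")}
pickle.dump(cs,open("c0.pkl","wb"))
for n,c in cs.items(): save(c,n+"0.png");print(n,np.round(c["mtx"],1).tolist(),np.round(c["extrinsics"],3).tolist())
o=get_obs();print(o["eef_pos"],o["eef_rot"],o["time_s"],R.from_quat(o["eef_rot"]).as_matrix().round(3).tolist(),o["finger_gap"])
E
```

```text
top [[416.6, 0.0, 277.1], [0.0, 416.6, 205.9], [0.0, 0.0, 1.0]] [[0.015, 0.998, -0.056, 0.546], [-1.0, 0.015, 0.013, 0.003], [0.013, 0.056, 0.998, 1.286], [0.0, 0.0, 0.0, 1.0]]
side [[518.7, 0.0, 271.2], [0.0, 518.7, 205.2], [0.0, 0.0, 1.0]] [[0.973, 0.129, -0.191, 0.368], [-0.23, 0.502, -0.834, -1.146], [-0.011, 0.855, 0.518, 0.821], [0.0, 0.0, 0.0, 1.0]]
[0.1490357  0.65778221 0.2217881 ] [ 1.11148203e-01  9.93803504e-01 -8.19084899e-04 -3.46543518e-05] 0.1 [[-0.975, 0.221, -0.0], [0.221, 0.975, -0.002], [-0.0, -0.002, -1.0]] 0.08779927920862385
```

View pics/top0.png

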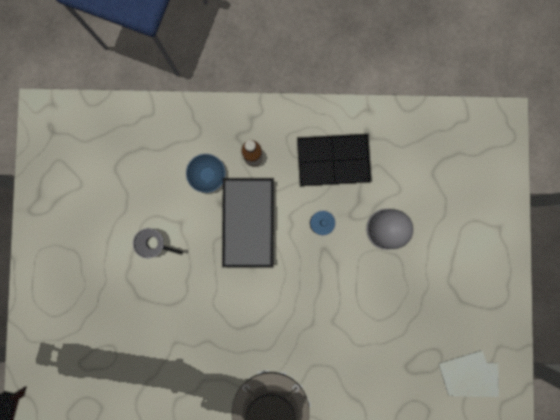

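View pics/side0.png

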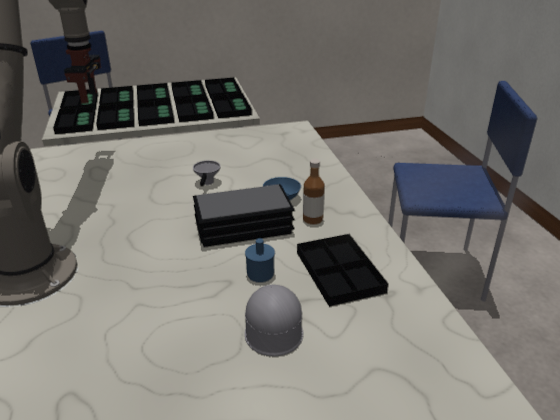

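The top view shows the funnel (152,243) with its handle to the right, the stack (248,222), the pot (322,223), the mould (390,229), the bottle (252,150), the bowl (207,173) and the tray (335,160). The side view agrees.

```bash
cat > m.py <<'E'
from h import *
import pickle
c=pickle.load(open("c0.pkl","rb"))["top"];im=c["img"];g=cv2.cvtColor(im,cv2.COLOR_RGB2HSV)
def blob(m,box):
    x0,y0,x1,y1=box;mm=np.zeros(m.shape,np.uint8);mm[y0:y1,x0:x1]=m[y0:y1,x0:x1]
    cc=max(cv2.findContours(mm,cv2.RETR_EXTERNAL,cv2.CHAIN_APPROX_NONE)[0],key=cv2.contourArea);return cc
blue=((g[...,0]>95)&(g[...,0]<125)&(g[...,1]>110)).astype(np.uint8)
dark=(g[...,2]<135).astype(np.uint8)
e=cv2.fitEllipse(blob(blue,(300,200,345,245)));print("lid",e,plane(c,*e[0],.070))
e=cv2.fitEllipse(blob(dark,(355,195,425,260)));print("mould",e,plane(c,*e[0],.06))
cc=blob(dark,(120,215,200,270));print("funnel bbox",cv2.boundingRect(cc))
p=cc[:,0,:];e=cv2.minEnclosingCircle(p[p[:,0]<160].astype(np.float32));print(e,plane(c,*e[0],.06))
h=blob((g[...,2]<70).astype(np.uint8),(155,225,200,265));q=np.array([plane(c,u,v,.058)[:2] for u,v in h[:,0,:]])
print("handle",cv2.boundingRect(h),q.mean(0),cv2.fitLine(q.astype(np.float32),2,0,.01,.01).ravel())
r=cv2.minAreaRect(blob(dark,(215,170,282,275)));print("stack",[plane(c,u,v,.09)[:2].round(3) for u,v in cv2.boxPoints(r)])
for n,(u,v,z) in dict(bottle=(250,146,.19),bowl=(207,173,.045),tray=(335,160,.03)).items():print(n,plane(c,u,v,z).round(3))
E
python3 m.py
```

```text
lid ((322.35516357421875, 218.50746154785156), (9.54882526397705, 13.686317443847656), 83.27049255371094) [ 0.57996642 -0.14552201  0.07      ]
mould ((389.2861022949219, 228.75057983398438), (41.61246109008789, 47.60078811645508), 93.49871063232422) [ 0.55300651 -0.34473826  0.06      ]
funnel bbox (133, 228, 56, 30)
((148.9166717529297, 242.5), 16.850130081176758) [0.50250902 0.36019284 0.06      ]
handle (163, 246, 20, 8) [0.48317982 0.29207493] [0.22669706 0.97396535 0.48317984 0.29207492]
stack [array([0.715, 0.168]), array([ 0.718, -0.011]), array([ 0.436, -0.015]), array([0.434, 0.162])]
bottle [0.766 0.063 0.19 ]
bowl [0.712 0.198 0.045]
tray [ 0.76  -0.187  0.03 ]
```

Request:
{"method": "jog_arm", "body": {"rows": [{"tx": -0.05, "ty": -0.027, "tz": -0.04, "wz": 0.1}, {"tx": -0.1, "ty": -0.053, "tz": -0.07, "wz": 0.2}, {"tx": -0.15, "ty": -0.08, "tz": -0.08, "wz": 0.3}, {"tx": -0.2, "ty": -0.106, "tz": -0.08, "wz": 0.4}, {"tx": -0.25, "ty": -0.132, "tz": -0.08, "wz": 0.5}, {"tx": -0.3, "ty": -0.16, "tz": -0.08, "wz": 0.6}, {"tx": -0.35, "ty": -0.185, "tz": -0.08, "wz": 0.7}, {"tx": -0.375, "ty": -0.24, "tz": -0.08, "wz": 0.8}, {"tx": -0.4, "ty": -0.295, "tz": -0.08, "wz": 0.9}, {"tx": -0.425, "ty": -0.35, "tz": -0.08, "wz": 1.0}, {"tx": -0.45, "ty": -0.4, "tz": -0.08, "wz": 1.1}, {"tx": -0.475, "ty": -0.455, "tz": -0.08, "wz": 1.2}, {"tx": -0.5, "ty": -0.51, "tz": -0.08, "wz": 1.3}, {"tx": -0.525, "ty": -0.56, "tz": -0.08, "wz": 1.4}, {"tx": -0.555, "ty": -0.615, "tz": -0.08, "wz": 1.5}, {"tx": -0.584, "ty": -0.67, "tz": -0.08, "wz": 1.57}, {"tx": -0.584, "ty": -0.691, "tz": -0.08, "wz": 1.57}, {"tx": -0.584, "ty": -0.691, "tz": -0.08, "wz": 1.57}]}}

```text
invalid input
```

```bash
python3 - <<'E'
from h import *
import pickle
c=camera("wrist");t=camera("top");pickle.dump(dict(w=c,t=t),open("c1.pkl","wb"));save(c,"w1.png")
print(np.round(c["mtx"],1).tolist(),np.round(c["extrinsics"],3).tolist())
o=get_obs();print(o["eef_pos"],R.from_quat(o["eef_rot"]).as_matrix().round(3).tolist(),o["joint_positions"],o["time_s"])
E
```

```text
[[325.2, 0.0, 274.6], [0.0, 325.2, 203.2], [0.0, 0.0, 1.0]] [[0.222, -0.943, -0.247, 0.081], [0.975, 0.214, 0.059, 0.673], [-0.003, -0.254, 0.967, 0.384], [0.0, 0.0, 0.0, 1.0]]
[0.14908088 0.65800241 0.22208192] [[-0.975, 0.221, -0.0], [0.221, 0.975, -0.001], [-0.0, -0.001, -1.0]] [-1.4560947   0.47750256  0.02235824  1.5559771  -0.01149369  1.10927014
 -0.08311726] 0.2
```

View pics/w1.png

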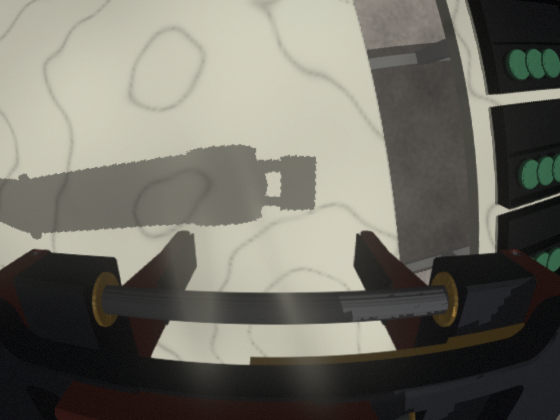

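The wrist picture shows only the open fingers over bare table: the call was refused, so I'll give every key in full.

Request:
{"method": "jog_arm", "body": {"rows": [{"tx": -0.05, "ty": -0.027, "tz": -0.04, "wx": 0, "wy": 0, "wz": 0.1, "claw": 0}, {"tx": -0.1, "ty": -0.053, "tz": -0.07, "wx": 0, "wy": 0, "wz": 0.2, "claw": 0}, {"tx": -0.15, "ty": -0.08, "tz": -0.08, "wx": 0, "wy": 0, "wz": 0.3, "claw": 0}, {"tx": -0.2, "ty": -0.106, "tz": -0.08, "wx": 0, "wy": 0, "wz": 0.4, "claw": 0}, {"tx": -0.25, "ty": -0.132, "tz": -0.08, "wx": 0, "wy": 0, "wz": 0.5, "claw": 0}, {"tx": -0.3, "ty": -0.16, "tz": -0.08, "wx": 0, "wy": 0, "wz": 0.6, "claw": 0}, {"tx": -0.35, "ty": -0.185, "tz": -0.08, "wx": 0, "wy": 0, "wz": 0.7, "claw": 0}, {"tx": -0.375, "ty": -0.24, "tz": -0.08, "wx": 0, "wy": 0, "wz": 0.8, "claw": 0}, {"tx": -0.4, "ty": -0.295, "tz": -0.08, "wx": 0, "wy": 0, "wz": 0.9, "claw": 0}, {"tx": -0.425, "ty": -0.35, "tz": -0.08, "wx": 0, "wy": 0, "wz": 1.0, "claw": 0}, {"tx": -0.45, "ty": -0.4, "tz": -0.08, "wx": 0, "wy": 0, "wz": 1.1, "claw": 0}, {"tx": -0.475, "ty": -0.455, "tz": -0.08, "wx": 0, "wy": 0, "wz": 1.2, "claw": 0}, {"tx": -0.5, "ty": -0.51, "tz": -0.08, "wx": 0, "wy": 0, "wz": 1.3, "claw": 0}, {"tx": -0.525, "ty": -0.56, "tz": -0.08, "wx": 0, "wy": 0, "wz": 1.4, "claw": 0}, {"tx": -0.555, "ty": -0.615, "tz": -0.08, "wx": 0, "wy": 0, "wz": 1.5, "claw": 0}, {"tx": -0.584, "ty": -0.67, "tz": -0.08, "wx": 0, "wy": 0, "wz": 1.57, "claw": 0}, {"tx": -0.584, "ty": -0.691, "tz": -0.08, "wx": 0, "wy": 0, "wz": 1.57, "claw": 0}, {"tx": -0.584, "ty": -0.691, "tz": -0.08, "wx": 0, "wy": 0, "wz": 1.57, "claw": 0}], "force": 20}}

```text
time_s: 2.45
eef_pos: [0.5653, -0.1467, 0.3026]
eef_rot: [0.782, 0.623, -0.0, 0.0]
force: [0.1, 0.4, 0.3]
finger_gap: 0.0878
grip_force: 0.0
```

```bash
python3 - <<'E'
from h import *
import pickle
c=camera("wrist");t=camera("top");pickle.dump(dict(w=c,t=t),open("c1.pkl","wb"));save(c,"w2.png")
print(np.round(c["mtx"],1).tolist(),np.round(c["extrinsics"],3).tolist())
o=get_obs();print(o["eef_pos"],R.from_quat(o["eef_rot"]).as_matrix().round(3).tolist(),o["joint_positions"],o["time_s"])
E
```

```text
[[325.2, 0.0, 274.6], [0.0, 325.2, 203.2], [0.0, 0.0, 1.0]] [[0.974, 0.218, 0.057, 0.58], [-0.225, 0.942, 0.249, -0.08], [0.001, -0.255, 0.967, 0.465], [0.0, 0.0, 0.0, 1.0]]
[ 0.56616436 -0.14322285  0.30243901] [[0.219, 0.976, -0.0], [0.976, -0.219, 0.001], [0.001, -0.0, -1.0]] [-0.41862281  0.30621123  0.71607116  1.71663159 -0.21491975  1.19928107
  0.13238154] 2.55
```

View pics/w2.png

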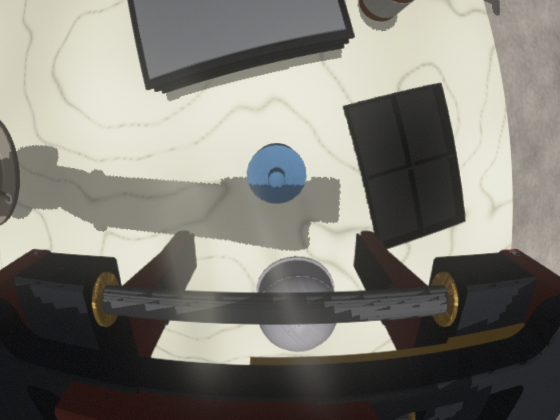

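Wrist view: lid disc at (276,173) with its knob at the centre, mould below at (295,305) partly behind the gripper, stack and tray clear.

```bash
python3 - <<'E'
from h import *
import pickle
d=pickle.load(open("c1.pkl","rb"));c=d["w"];g=cv2.cvtColor(c["img"],cv2.COLOR_RGB2HSV)
m=((g[...,0]>95)&(g[...,0]<125)&(g[...,1]>110)).astype(np.uint8);m[:,:230]=0;m[:,330:]=0;m[230:]=0
cc=max(cv2.findContours(m,cv2.RETR_EXTERNAL,cv2.CHAIN_APPROX_NONE)[0],key=cv2.contourArea)
q=np.array([plane(c,u,v,.068,True)[:2] for u,v in cc[:,0]]);e=cv2.minEnclosingCircle(q.astype(np.float32));f=cv2.fitEllipse(q.astype(np.float32))
print("lid wrist",e,f)
# lid top (initial top view), hue only
c0=pickle.load(open("c0.pkl","rb"))["top"]
s=cv2.cvtColor(c0["img"],cv2.COLOR_RGB2HSV);print("mid px",s[223,310:335:3].tolist(), s[229,360:420:4].tolist())
m=((s[...,0]>90)&(s[...,0]<130)&(s[...,1]>60)).astype(np.uint8);m[:,:300]=0;m[:,345:]=0;m[:200]=0;m[245:]=0
cc=max(cv2.findContours(m,cv2.RETR_EXTERNAL,cv2.CHAIN_APPROX_NONE)[0],key=cv2.contourArea)
q=np.array([plane(c0,u,v,.068)[:2] for u,v in cc[:,0]]);print("lid top",cv2.fitEllipse(q.astype(np.float32)))
# mould top view: low saturation compared with table
for z in(.06,):
  for thr in(120,150,170):
    m=(s[...,2]<thr).astype(np.uint8);m[:,:355]=0;m[:,430:]=0;m[:190]=0;m[265:]=0
    cc=max(cv2.findContours(m,cv2.RETR_EXTERNAL,cv2.CHAIN_APPROX_NONE)[0],key=cv2.contourArea)
    q=np.array([plane(c0,u,v,z)[:2] for u,v in cc[:,0]]);print("mould",thr,cv2.fitEllipse(q.astype(np.float32)))
# mould side view
b=pickle.load(open("c0.pkl","rb"))["side"];print([np.round(proj(b,(.553,-.345,z)),1).tolist() for z in(0,.06,.12)])
bg=cv2.cvtColor(b["img"],cv2.COLOR_RGB2HSV);print(bg[320,235:315:5].tolist(),bg[277:300:3,273].tolist())
E
```

```text
Traceback (most recent call last):
ValueError: max() iterable argument is empty
```

```bash
python3 - <<'E'
from h import *
import pickle
c=pickle.load(open("c1.pkl","rb"))["w"];g=cv2.cvtColor(c["img"],cv2.COLOR_RGB2HSV)
print(c["img"].dtype,c["img"][160,250:305:6].tolist(),g[160,250:305:6].tolist(),g[190,250:305:6].tolist())
print("mould col",g[255:295:3,297].tolist(),"row",g[330,240:345:7].tolist())
c0=pickle.load(open("c0.pkl","rb"));s=cv2.cvtColor(c0["top"]["img"],cv2.COLOR_RGB2HSV);print("lid",s[223,304:342:3].tolist(),"mould",s[229,356:424:4].tolist())
b=c0["side"];print([np.round(proj(b,(.553,-.345,z)),1).tolist() for z in(0,.06,.12)])
bg=cv2.cvtColor(b["img"],cv2.COLOR_RGB2HSV);print("side",bg[320,235:315:5].tolist(),bg[277:300:3,273].tolist())
E
```

```text
uint8 [[184, 190, 187], [102, 135, 167], [100, 133, 167], [100, 134, 168], [100, 135, 167], [99, 135, 168], [100, 134, 168], [101, 137, 170], [104, 138, 173], [226, 224, 210]] [[75, 8, 190], [105, 99, 167], [105, 102, 167], [105, 103, 168], [104, 102, 167], [104, 105, 168], [105, 103, 168], [104, 104, 170], [105, 102, 173], [26, 18, 226]] [[30, 17, 136], [106, 55, 107], [104, 81, 101], [104, 84, 97], [105, 83, 95], [104, 86, 95], [105, 88, 96], [107, 84, 97], [106, 83, 98], [30, 23, 132]]
mould col [[27, 24, 219], [135, 6, 168], [150, 3, 89], [30, 3, 86], [0, 6, 88], [0, 3, 89], [0, 3, 88], [150, 4, 124], [0, 3, 99], [150, 5, 108], [150, 4, 115], [150, 4, 120], [135, 4, 125], [23, 15, 70]] row [[28, 19, 225], [27, 20, 227], [27, 20, 227], [25, 24, 205], [132, 9, 149], [132, 8, 163], [138, 8, 170], [135, 6, 169], [135, 6, 179], [143, 6, 173], [138, 7, 171], [135, 9, 166], [135, 7, 153], [130, 6, 134], [27, 21, 226]]
lid [[26, 26, 164], [26, 27, 160], [102, 56, 101], [104, 112, 116], [104, 110, 116], [104, 112, 100], [104, 107, 105], [104, 111, 113], [104, 108, 106], [103, 115, 109], [103, 64, 116], [28, 27, 160], [25, 28, 163]] mould [[27, 30, 164], [30, 27, 162], [26, 28, 157], [150, 7, 73], [110, 12, 66], [165, 6, 84], [150, 5, 99], [135, 9, 112], [128, 8, 122], [150, 6, 134], [150, 4, 132], [143, 8, 130], [135, 4, 119], [135, 5, 112], [23, 10, 104], [25, 27, 161], [25, 27, 160]]
[[273.6, 331.9], [273.4, 311.3], [273.1, 289.4]]
side [[25, 18, 166], [25, 19, 171], [21, 17, 107], [130, 11, 72], [135, 6, 84], [140, 8, 92], [128, 11, 97], [143, 10, 103], [130, 8, 101], [135, 11, 97], [140, 8, 93], [135, 12, 85], [140, 10, 74], [135, 7, 76], [23, 21, 155], [23, 20, 169]] [[23, 23, 100], [23, 21, 110], [25, 19, 164], [143, 8, 131], [135, 8, 136], [135, 7, 138], [135, 7, 144], [135, 7, 145]]
```

```bash
cat >> h.py <<'E'
def contour(m,box):
    x0,y0,x1,y1=box;mm=np.zeros(m.shape,np.uint8);mm[y0:y1,x0:x1]=m[y0:y1,x0:x1]
    return max(cv2.findContours(mm,cv2.RETR_EXTERNAL,cv2.CHAIN_APPROX_NONE)[0],key=cv2.contourArea)[:,0]
def hsv(c): return cv2.cvtColor(c["img"],cv2.COLOR_RGB2HSV)
def blue(c,sat=60): g=hsv(c);return (g[...,0]>95)&(g[...,0]<125)&(g[...,1]>sat)
def steel(c): g=c["img"].astype(int);return (g[...,0]-g[...,2]<5)&(g.max(2)<190)
def fit(c,cc,z,fish=False):
    q=np.array([plane(c,u,v,z,fish)[:2] for u,v in cc],np.float32);e=cv2.fitEllipse(q);return np.round(e[0],4),np.round(e[1],4)
E
python3 - <<'E'
from h import *
import pickle
c=pickle.load(open("c1.pkl","rb"))["w"];c0=pickle.load(open("c0.pkl","rb"));t=c0["top"];b=c0["side"]
cc=contour(blue(c,50),(230,120,330,230))
print("lid wrist",fit(c,cc,.068,True))
print("lid top",fit(t,contour(blue(t),(300,200,345,245)),.068))
cm=contour(steel(t),(355,195,430,265));print("mould top",fit(t,cm,.06),cv2.fitEllipse(cm)[0])
cs=contour(steel(b),(230,270,320,360));print("side bbox",cv2.boundingRect(cs))
# sphere silhouette in side view: centre column & highest row -> predicted
for p in [(.553,-.345)]:
  print(proj(b,(*p,.06)))
up=cs[cs[:,1]<305];print("side dome fit",cv2.fitEllipse(up))
print("tool shift now",tool((.5665,-.145,.30)))
E
```

```text
lid wrist (array([ 0.5676, -0.1458]), array([0.071 , 0.0725]))
lid top (array([ 0.5682, -0.1457]), array([0.0655, 0.068 ]))
mould top (array([ 0.5533, -0.3445]), array([0.1156, 0.1342])) (389.20458984375, 228.69114685058594)
side bbox (245, 285, 58, 72)
(np.float64(273.38937912476706), np.float64(311.26257822544983))
side dome fit ((273.3614807128906, 310.80328369140625), (52.265953063964844, 54.13683319091797), 103.6363754272461)
tool shift now [-0.00166269  0.00071772  0.00243722]
```

Request:
{"method": "jog_arm", "body": {"rows": [{"tx": -0.0005, "ty": 0.0025, "tz": 0.05, "wx": 0, "wy": 0, "wz": 0, "claw": 0}, {"tx": -0.0005, "ty": 0.0025, "tz": 0.1, "wx": 0, "wy": 0, "wz": 0, "claw": 0}, {"tx": -0.0005, "ty": 0.0025, "tz": 0.15, "wx": 0, "wy": 0, "wz": 0, "claw": 0}, {"tx": -0.0005, "ty": 0.0025, "tz": 0.18, "wx": 0, "wy": 0, "wz": 0, "claw": 0}, {"tx": -0.0005, "ty": 0.0025, "tz": 0.18, "wx": 0, "wy": 0, "wz": 0, "claw": 0}, {"tx": -0.0005, "ty": 0.0025, "tz": 0.18, "wx": 0, "wy": 0, "wz": 0, "claw": 0}, {"tx": -0.0005, "ty": 0.0025, "tz": 0.18, "wx": 0, "wy": 0, "wz": 0, "claw": 0}]}}

```text
time_s: 3.42
eef_pos: [0.5696, -0.1454, 0.1243]
eef_rot: [0.781, 0.625, 0.001, 0.001]
force: [0.4, 0.3, 0.1]
finger_gap: 0.0878
grip_force: 0.0
```

```bash
python3 - <<'E'
from h import *
import pickle
c=camera("wrist");pickle.dump(c,open("c2.pkl","wb"));save(c,"w3.png")
o=get_obs();print(o["eef_pos"],R.from_quat(o["eef_rot"]).as_matrix().round(4).tolist(),o["time_s"])
print([np.round(proj(c,p,True),1).tolist() for p in[(.568,-.1458,.104),(.568,-.1458,.07)]],tool((.568,-.1458,.077)))
E
```

```text
[ 0.56941424 -0.14552909  0.12416233] [[0.2197, 0.9756, 0.0027], [0.9756, -0.2197, 0.0001], [0.0007, 0.0026, -1.0]] 3.475
[[272.4, 237.0], [272.5, 219.8]] [-0.00060623 -0.0014422   0.04715837]
```

View pics/w3.png

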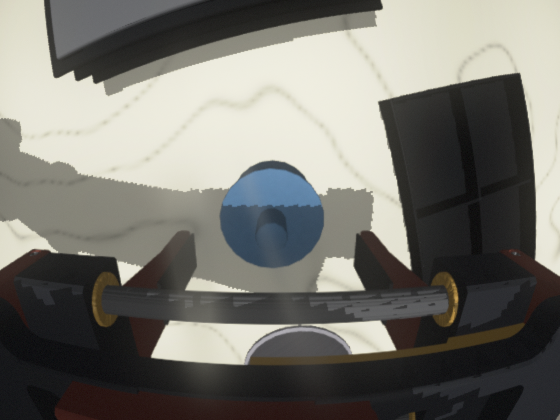

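Knob top at (272,235), within 2 px of the prediction; the grasp is lined up.

Request:
{"method": "jog_arm", "body": {"rows": [{"tx": -0.0005, "ty": -0.0012, "tz": 0.03, "wx": 0, "wy": 0, "wz": 0, "claw": 0}, {"tx": -0.0005, "ty": -0.0012, "tz": 0.047, "wx": 0, "wy": 0, "wz": 0, "claw": 0}, {"tx": -0.0005, "ty": -0.0012, "tz": 0.047, "wx": 0, "wy": 0, "wz": 0, "claw": 0}, {"tx": -0.0005, "ty": -0.0012, "tz": 0.047, "wx": 0, "wy": 0, "wz": 0, "claw": 255}, {"tx": -0.0005, "ty": -0.0012, "tz": 0.047, "wx": 0, "wy": 0, "wz": 0, "claw": 255}, {"tx": -0.0005, "ty": -0.0012, "tz": 0.047, "wx": 0, "wy": 0, "wz": 0, "claw": 255}, {"tx": -0.0005, "ty": -0.0012, "tz": 0.047, "wx": 0, "wy": 0, "wz": 0, "claw": 255}, {"tx": -0.0005, "ty": -0.0012, "tz": 0.047, "wx": 0, "wy": 0, "wz": 0, "claw": 255}, {"tx": -0.0005, "ty": -0.0012, "tz": 0.047, "wx": 0, "wy": 0, "wz": 0, "claw": 255}], "force": 25}}

```text
time_s: 4.6
eef_pos: [0.5671, -0.1459, 0.0757]
eef_rot: [0.781, 0.624, -0.0, -0.0]
force: [0.6, 0.8, -0.6]
finger_gap: 0.0315
grip_force: 0.0
```

Request:
{"method": "jog_arm", "body": {"rows": [{"tx": 0, "ty": 0, "tz": 0, "wx": 0, "wy": 0, "wz": 0, "claw": 255}, {"tx": 0, "ty": 0, "tz": 0, "wx": 0, "wy": 0, "wz": 0, "claw": 255}, {"tx": 0, "ty": 0, "tz": 0, "wx": 0, "wy": 0, "wz": 0, "claw": 255}, {"tx": 0, "ty": 0, "tz": 0, "wx": 0, "wy": 0, "wz": 0, "claw": 255}]}}

```text
time_s: 5.1
eef_pos: [0.5671, -0.1459, 0.0756]
eef_rot: [0.781, 0.624, 0.0, 0.0]
force: [0.4, 0.5, -0.1]
finger_gap: 0.0194
grip_force: 25.0
```

```bash
python3 - <<'E'
from h import *
o=get_obs();print(o["eef_pos"],R.from_quat(o["eef_rot"]).as_matrix().round(4).tolist(),o["finger_gap"],o["grip_force"],tool((.5533,-.3447,.22)))
E
```

```text
[ 0.56708736 -0.14591236  0.07564039] [[0.2202, 0.9754, 0.0], [0.9754, -0.2202, 0.0], [0.0, 0.0, -1.0]] 0.01939280130572321 24.99992161989212 [-0.196941    0.0303353  -0.14436179]
```

Request:
{"method": "jog_arm", "body": {"rows": [{"tx": 0, "ty": 0, "tz": -0.02, "wx": 0, "wy": 0, "wz": 0, "claw": 255}, {"tx": 0, "ty": 0, "tz": -0.06, "wx": 0, "wy": 0, "wz": 0, "claw": 255}, {"tx": 0, "ty": 0, "tz": -0.1, "wx": 0, "wy": 0, "wz": 0, "claw": 255}, {"tx": -0.04, "ty": 0.006, "tz": -0.115, "wx": 0, "wy": 0, "wz": 0, "claw": 255}, {"tx": -0.08, "ty": 0.012, "tz": -0.115, "wx": 0, "wy": 0, "wz": 0, "claw": 255}, {"tx": -0.12, "ty": 0.018, "tz": -0.115, "wx": 0, "wy": 0, "wz": 0, "claw": 255}, {"tx": -0.16, "ty": 0.024, "tz": -0.115, "wx": 0, "wy": 0, "wz": 0, "claw": 255}, {"tx": -0.19, "ty": 0.03, "tz": -0.115, "wx": 0, "wy": 0, "wz": 0, "claw": 255}, {"tx": -0.197, "ty": 0.0305, "tz": -0.1, "wx": 0, "wy": 0, "wz": 0, "claw": 255}, {"tx": -0.197, "ty": 0.0305, "tz": -0.085, "wx": 0, "wy": 0, "wz": 0, "claw": 255}, {"tx": -0.197, "ty": 0.0305, "tz": -0.072, "wx": 0, "wy": 0, "wz": 0, "claw": 255}, {"tx": -0.197, "ty": 0.0305, "tz": -0.072, "wx": 0, "wy": 0, "wz": 0, "claw": 255}, {"tx": -0.197, "ty": 0.0305, "tz": -0.072, "wx": 0, "wy": 0, "wz": 0, "claw": 255}]}}

```text
time_s: 6.72
eef_pos: [0.5538, -0.3442, 0.1478]
eef_rot: [0.781, 0.625, 0.0, 0.0]
force: [0.4, -1.3, -1.0]
finger_gap: 0.0197
grip_force: 25.0
```

```bash
python3 - <<'E'
from h import *
import pickle
cs={n:camera(n) for n in("side","wrist")};pickle.dump(cs,open("c3.pkl","wb"))
o=get_obs();print(o["eef_pos"],R.from_quat(o["eef_rot"]).as_matrix().round(4).tolist(),o["finger_gap"],tool((.5533,-.3447,.1316)))
s=cs["side"]["img"];w=cs["wrist"]["img"]
a=cv2.resize(s[200:360,180:360],None,fx=2.2,fy=2.2);b=w[120:420,100:450];h=max(a.shape[0],b.shape[0])
f=lambda i:cv2.copyMakeBorder(i,0,h-i.shape[0],0,0,0)
save({"img":np.hstack([f(a),f(b)])},"p4.png")
W=cs["wrist"];cc=contour(blue(W,50),(180,100,380,330));print("lid wrist",fit(W,cc,.0632+.0085+.054,True))
E
```

```text
[ 0.5538642  -0.34470315  0.14819965] [[0.2198, 0.9755, 0.0008], [0.9755, -0.2198, -0.0004], [-0.0002, 0.0009, -1.0]] 0.01968403794646647 [-0.00011782 -0.00056564  0.01659918]
lid wrist (array([ 0.5538, -0.3452]), array([0.0716, 0.0719]))
```

View pics/p4.png

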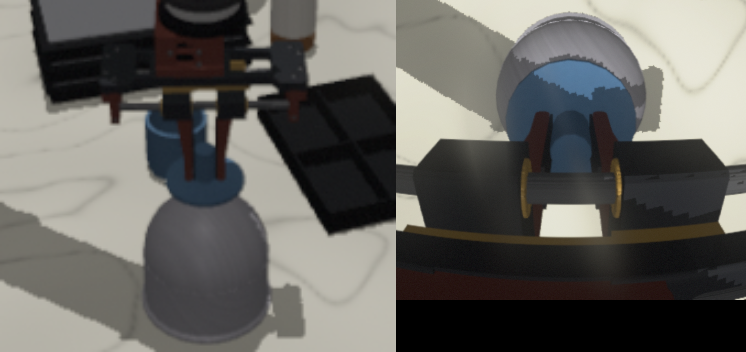

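The lid hangs level in the fingers, centred over the dome, pot now open behind (crop (175,140)).

Request:
{"method": "jog_arm", "body": {"rows": [{"tx": 0, "ty": -0.0005, "tz": 0.008, "wx": 0, "wy": 0, "wz": 0, "claw": 255}, {"tx": 0, "ty": -0.0005, "tz": 0.012, "wx": 0, "wy": 0, "wz": 0, "claw": 255}, {"tx": 0, "ty": -0.0005, "tz": 0.0145, "wx": 0, "wy": 0, "wz": 0, "claw": 255}, {"tx": 0, "ty": -0.0005, "tz": 0.016, "wx": 0, "wy": 0, "wz": 0, "claw": 255}, {"tx": 0, "ty": -0.0005, "tz": 0.016, "wx": 0, "wy": 0, "wz": 0, "claw": 255}, {"tx": 0, "ty": -0.0005, "tz": 0.016, "wx": 0, "wy": 0, "wz": 0, "claw": 255}]}}

```text
time_s: 7.58
eef_pos: [0.5533, -0.3448, 0.1331]
eef_rot: [0.781, 0.624, 0.001, 0.0]
force: [-2.0, 2.3, 11.4]
finger_gap: 0.0199
grip_force: 25.0
```

Request:
{"method": "jog_arm", "body": {"rows": [{"tx": 0, "ty": 0, "tz": -0.0007, "wx": 0, "wy": 0, "wz": 0, "claw": 255}, {"tx": 0, "ty": 0, "tz": -0.001, "wx": 0, "wy": 0, "wz": 0, "claw": 255}, {"tx": 0, "ty": 0, "tz": -0.001, "wx": 0, "wy": 0, "wz": 0, "claw": 255}]}}

```text
time_s: 7.95
eef_pos: [0.5532, -0.3449, 0.1333]
eef_rot: [0.781, 0.624, 0.0, 0.0]
force: [-2.2, 1.2, 6.4]
finger_gap: 0.0195
grip_force: 25.0
```

Request:
{"method": "jog_arm", "body": {"rows": [{"tx": 0, "ty": 0, "tz": -0.0008, "wx": 0, "wy": 0, "wz": 0, "claw": 255}, {"tx": 0, "ty": 0, "tz": -0.0008, "wx": 0, "wy": 0, "wz": 0, "claw": 255}, {"tx": 0, "ty": 0, "tz": -0.0008, "wx": 0, "wy": 0, "wz": 0, "claw": 190}, {"tx": 0, "ty": 0, "tz": -0.0008, "wx": 0, "wy": 0, "wz": 0, "claw": 170}, {"tx": 0, "ty": 0, "tz": -0.0008, "wx": 0, "wy": 0, "wz": 0, "claw": 120}, {"tx": 0, "ty": 0, "tz": -0.0008, "wx": 0, "wy": 0, "wz": 0, "claw": 60}, {"tx": 0, "ty": 0, "tz": -0.0008, "wx": 0, "wy": 0, "wz": 0, "claw": 40}, {"tx": 0, "ty": 0, "tz": -0.0008, "wx": 0, "wy": 0, "wz": 0, "claw": 40}, {"tx": 0, "ty": 0, "tz": -0.0008, "wx": 0, "wy": 0, "wz": 0, "claw": 40}]}}

```text
time_s: 9.07
eef_pos: [0.553, -0.3447, 0.1334]
eef_rot: [0.781, 0.624, 0.0, 0.0]
force: [-0.4, 0.1, 0.3]
finger_gap: 0.0734
grip_force: 0.0
```

```bash
python3 - <<'E'
from h import *
import pickle
cs={n:camera(n) for n in("side","wrist")};pickle.dump(cs,open("c4.pkl","wb"))
o=get_obs();print(o["eef_pos"],o["finger_gap"],o["time_s"])
s=cs["side"]["img"];w=cs["wrist"]["img"]
a=cv2.resize(s[200:360,180:360],None,fx=2.2,fy=2.2);b=w[120:420,100:450];h=max(a.shape[0],b.shape[0])
f=lambda i:cv2.copyMakeBorder(i,0,h-i.shape[0],0,0,0)
save({"img":np.hstack([f(a),f(b)])},"p5.png")
W=cs["wrist"];cc=contour(blue(W,50),(180,100,380,330));print("lid wrist",fit(W,cc,.1245,True))
E
```

```text
[ 0.5529332  -0.34469022  0.13344263] 0.07417566412275427 9.175
lid wrist (array([ 0.5531, -0.3435]), array([0.0722, 0.0739]))
```

View pics/p5.png

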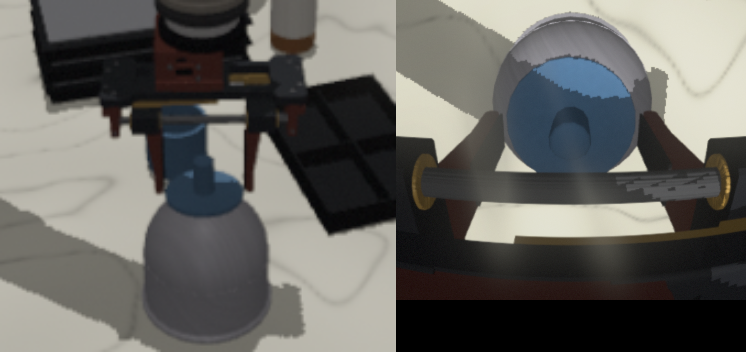

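The lid sits knob up, centred on the dome (crop (205,190)), free of the fingers. Next: rise and go to the funnel.

Request:
{"method": "jog_arm", "body": {"rows": [{"tx": 0, "ty": 0, "tz": -0.04, "wx": 0, "wy": 0, "wz": 0, "claw": 40}, {"tx": 0, "ty": 0, "tz": -0.1, "wx": 0, "wy": 0, "wz": 0, "claw": 0}, {"tx": 0, "ty": 0, "tz": -0.15, "wx": 0, "wy": 0, "wz": 0, "claw": 0}, {"tx": 0.055, "ty": -0.019, "tz": -0.167, "wx": 0, "wy": 0, "wz": 0, "claw": 0}, {"tx": 0.11, "ty": -0.038, "tz": -0.167, "wx": 0, "wy": 0, "wz": 0, "claw": 0}, {"tx": 0.165, "ty": -0.057, "tz": -0.167, "wx": 0, "wy": 0, "wz": 0, "claw": 0}, {"tx": 0.22, "ty": -0.075, "tz": -0.167, "wx": 0, "wy": 0, "wz": 0, "claw": 0}, {"tx": 0.275, "ty": -0.094, "tz": -0.167, "wx": 0, "wy": 0, "wz": 0, "claw": 0}, {"tx": 0.33, "ty": -0.113, "tz": -0.167, "wx": 0, "wy": 0, "wz": 0, "claw": 0}, {"tx": 0.385, "ty": -0.132, "tz": -0.167, "wx": 0, "wy": 0, "wz": 0, "claw": 0}, {"tx": 0.44, "ty": -0.151, "tz": -0.167, "wx": 0, "wy": 0, "wz": 0, "claw": 0}, {"tx": 0.495, "ty": -0.17, "tz": -0.167, "wx": 0, "wy": 0, "wz": 0, "claw": 0}, {"tx": 0.55, "ty": -0.189, "tz": -0.167, "wx": 0, "wy": 0, "wz": 0, "claw": 0}, {"tx": 0.6, "ty": -0.206, "tz": -0.15, "wx": 0, "wy": 0, "wz": 0, "claw": 0}, {"tx": 0.6, "ty": -0.206, "tz": -0.117, "wx": 0, "wy": 0, "wz": 0, "claw": 0}, {"tx": 0.6, "ty": -0.206, "tz": -0.067, "wx": 0, "wy": 0, "wz": 0, "claw": 0}, {"tx": 0.6, "ty": -0.206, "tz": -0.067, "wx": 0, "wy": 0, "wz": 0, "claw": 0}, {"tx": 0.6, "ty": -0.206, "tz": -0.067, "wx": 0, "wy": 0, "wz": 0, "claw": 0}]}}

```text
time_s: 11.42
eef_pos: [0.4851, 0.2861, 0.202]
eef_rot: [0.781, 0.624, 0.001, 0.0]
force: [0.5, 0.3, -0.2]
finger_gap: 0.0876
grip_force: 0.0
```

```bash
python3 - <<'E'
from h import *
import pickle
cs={n:camera(n) for n in("top","wrist")};pickle.dump(cs,open("c5.pkl","wb"));save(cs["wrist"],"w6.png");W=cs["wrist"]
o=get_obs();print(o["eef_pos"],R.from_quat(o["eef_rot"]).as_matrix().round(4).tolist(),o["time_s"],o["joint_positions"])
print([np.round(proj(W,p,True),1).tolist() for p in[(.5025,.36,.06),(.484,.286,.058)]])
t=cs["top"];cc=contour(blue(t,40),(370,205,410,255));print("lid parked top",fit(t,cc,.1245))
E
```

```text
[0.4854643  0.28647323 0.2026942 ] [[0.2207, 0.9753, 0.0028], [0.9753, -0.2207, 0.0024], [0.0029, 0.0022, -1.0]] 11.525 [-0.99310912  0.32986919  0.43636164  1.87332896 -0.16728787  0.97032443
 -0.70553668]
[[274.8, 112.2], [273.1, 191.8]]
lid parked top (array([ 0.5543, -0.3445]), array([0.0732, 0.0755]))
```

View pics/w6.png

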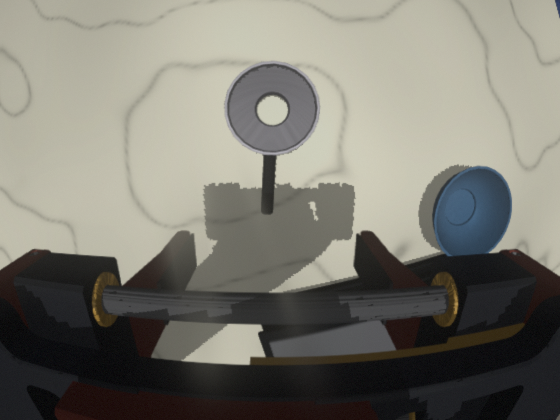

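Wrist view: funnel rim at (272,108), handle running down to (267,213), bowl at right.

```bash
python3 - <<'E'
from h import *
import pickle
W=pickle.load(open("c5.pkl","rb"))["wrist"]
cc=contour(steel(W),(215,50,330,158));f=fit(W,cc[cc[:,1]<150],.06,True);print("rim",f)
d=(W["img"].max(2)<50);h=contour(d,(255,158,282,222));q=np.array([plane(W,u,v,.058,True)[:2] for u,v in h],np.float32)
r=cv2.minAreaRect(q);l=cv2.fitLine(q,2,0,.01,.01).ravel();print("handle",r,l,q[:,1].min())
F=f[0];dr=-np.array([l[0],l[1]])*np.sign(l[1]);print("dir",dr,"axis offset",np.cross(dr,F-l[2:]))
E1=np.array(r[0])-F;print("dir2",E1/np.hypot(*E1))
E
```

```text
rim (array([0.5007, 0.365 ]), array([0.0875, 0.0877]))
handle ((0.481708288192749, 0.29304927587509155), (0.05335025116801262, 0.007374081294983625), 74.78856658935547) [0.30113998 0.95357996 0.4833044  0.2923409 ] 0.26663488
dir [-0.30113998 -0.95357996] axis offset -0.005292473676578913
dir2 [-0.2552135  -0.96688472]<stdin>:7: DeprecationWarning: Arrays of 2-dimensional vectors are deprecated. Use arrays of 3-dimensional vectors instead. (deprecated in NumPy 2.0)
```

Request:
{"method": "jog_arm", "body": {"rows": [{"tx": 0.003, "ty": -0.005, "tz": 0.05, "wx": 0, "wy": 0, "wz": 0.0375, "claw": 0}, {"tx": 0.003, "ty": -0.005, "tz": 0.09, "wx": 0, "wy": 0, "wz": 0.0375, "claw": 60}, {"tx": 0.003, "ty": -0.005, "tz": 0.11, "wx": 0, "wy": 0, "wz": 0.0375, "claw": 80}, {"tx": 0.003, "ty": -0.005, "tz": 0.11, "wx": 0, "wy": 0, "wz": 0.0375, "claw": 80}, {"tx": 0.003, "ty": -0.005, "tz": 0.11, "wx": 0, "wy": 0, "wz": 0.0375, "claw": 80}, {"tx": 0.003, "ty": -0.005, "tz": 0.11, "wx": 0, "wy": 0, "wz": 0.0375, "claw": 80}], "force": 60}}

```text
time_s: 12.28
eef_pos: [0.4809, 0.2907, 0.092]
eef_rot: [0.793, 0.61, 0.001, -0.0]
force: [-0.5, 0.7, 0.6]
finger_gap: 0.0607
grip_force: 0.0
```

```bash
python3 - <<'E'
from h import *
import pickle
W=camera("wrist");pickle.dump(W,open("c6.pkl","wb"));save(W,"w7.png")
o=get_obs();print(o["eef_pos"],R.from_quat(o["eef_rot"]).as_matrix().round(4).tolist(),o["time_s"],tool((.4811,.2905,.031)))
cc=contour(steel(W),(150,20,400,200));print("rim",fit(W,cc,.06,True),cv2.boundingRect(cc))
print([np.round(proj(W,p,True),1).tolist() for p in[(.5007,.365,.06),(.4811,.2905,.058)]])
E
```

```text
[0.48067843 0.29057122 0.09178536] [[0.2566, 0.9665, 0.0018], [0.9665, -0.2566, 0.0017], [0.0021, 0.0013, -1.0]] 12.325 [-8.71747625e-05  3.49263038e-04  6.07858010e-02]
rim (array([0.5001, 0.3633]), array([0.0863, 0.0946])) (201, 33, 148, 167)
[[274.7, 105.2], [275.1, 228.6]]
```

View pics/w7.png

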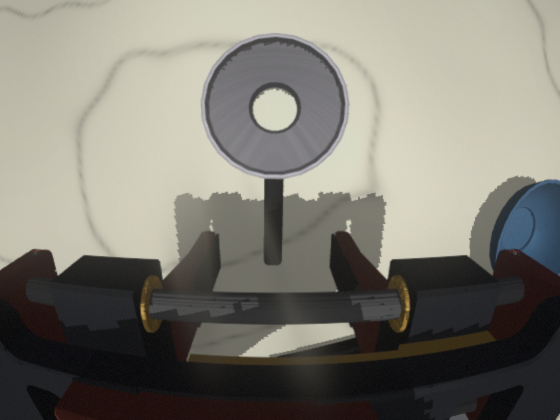

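Rim at (275,106), handle vertical at (273,220), midway between the fingers: aligned.

Request:
{"method": "jog_arm", "body": {"rows": [{"tx": 0, "ty": 0, "tz": 0.04, "wx": 0, "wy": 0, "wz": 0, "claw": 80}, {"tx": 0, "ty": 0, "tz": 0.061, "wx": 0, "wy": 0, "wz": 0, "claw": 80}, {"tx": 0, "ty": 0, "tz": 0.061, "wx": 0, "wy": 0, "wz": 0, "claw": 80}, {"tx": 0, "ty": 0, "tz": 0.061, "wx": 0, "wy": 0, "wz": 0, "claw": 255}, {"tx": 0, "ty": 0, "tz": 0.061, "wx": 0, "wy": 0, "wz": 0, "claw": 255}, {"tx": 0, "ty": 0, "tz": 0.061, "wx": 0, "wy": 0, "wz": 0, "claw": 255}, {"tx": 0, "ty": 0, "tz": 0.061, "wx": 0, "wy": 0, "wz": 0, "claw": 255}, {"tx": 0, "ty": 0, "tz": 0.061, "wx": 0, "wy": 0, "wz": 0, "claw": 255}, {"tx": 0, "ty": 0, "tz": 0.061, "wx": 0, "wy": 0, "wz": 0, "claw": 255}, {"tx": 0, "ty": 0, "tz": 0.061, "wx": 0, "wy": 0, "wz": 0, "claw": 255}, {"tx": 0, "ty": 0, "tz": 0.061, "wx": 0, "wy": 0, "wz": 0, "claw": 255}], "force": 60}}

```text
time_s: 13.7
eef_pos: [0.4799, 0.29, 0.0295]
eef_rot: [0.793, 0.61, -0.0, -0.0]
force: [0.5, -0.6, 0.9]
finger_gap: 0.0115
grip_force: 60.0
```

```bash
python3 - <<'E'
from h import *
import pickle
W=camera("wrist");pickle.dump(W,open("c7.pkl","wb"))
o=get_obs();print(o["eef_pos"],R.from_quat(o["eef_rot"]).as_matrix().round(4).tolist(),o["time_s"],o["finger_gap"],o["grip_force"],o["force"])
cc=contour(steel(W),(100,0,460,240));print("rim",fit(W,cc[cc[:,1]<190],.06,True),cv2.boundingRect(cc))
E
```

```text
[0.47993144 0.29001875 0.02948946] [[0.2566, 0.9665, 0.0], [0.9665, -0.2566, 0.0], [0.0001, 0.0, -1.0]] 13.75 0.011804666528951369 59.98649775981903 [-0.41976581  0.04564462  1.39637602]
rim (array([0.4998, 0.3651]), array([0.0865, 0.0887])) (168, 0, 215, 240)
```

Request:
{"method": "jog_arm", "body": {"rows": [{"tx": 0, "ty": 0, "tz": -0.02, "wx": 0, "wy": 0, "wz": 0, "claw": 255}, {"tx": 0, "ty": 0, "tz": -0.05, "wx": 0, "wy": 0, "wz": 0, "claw": 255}, {"tx": 0, "ty": 0, "tz": -0.09, "wx": 0, "wy": 0, "wz": 0, "claw": 255}, {"tx": 0, "ty": 0, "tz": -0.12, "wx": 0, "wy": 0, "wz": 0, "claw": 255}, {"tx": 0, "ty": 0, "tz": -0.13, "wx": 0, "wy": 0, "wz": 0, "claw": 255}, {"tx": 0, "ty": 0, "tz": -0.13, "wx": 0, "wy": 0, "wz": 0, "claw": 255}, {"tx": 0, "ty": 0, "tz": -0.13, "wx": 0, "wy": 0, "wz": 0, "claw": 255}]}}

```text
time_s: 14.62
eef_pos: [0.479, 0.2895, 0.158]
eef_rot: [0.793, 0.61, -0.001, 0.0]
force: [-1.1, -0.2, -2.1]
finger_gap: 0.0117
grip_force: 60.0
```

```bash
python3 - <<'E'
from h import *
import pickle
W=camera("wrist");S=camera("side");pickle.dump((W,S),open("c8.pkl","wb"))
o=get_obs();P=o["eef_pos"];print(P,R.from_quat(o["eef_rot"]).as_matrix().round(4).tolist(),o["finger_gap"],o["grip_force"],o["force"],o["moment"])
z=.06+P[2]-.0295
cc=contour(steel(W),(100,0,460,240));print("rim",fit(W,cc[cc[:,1]<190],z,True),cv2.boundingRect(cc))
T=pickle.load(open("c5.pkl","rb"))["top"];pc=contour(blue(T,40),(300,205,345,250));print("pot top",fit(T,pc,.065),cv2.boundingRect(pc))
print("side px of pot mouth",proj(S,(.568,-.146,.065)))
E
```

```text
[0.47917626 0.28953374 0.15811557] [[0.2566, 0.9665, -0.0018], [0.9665, -0.2566, -0.0016], [-0.002, -0.0013, -1.0]] 0.011506864896495194 59.98245120048523 [ 0.75696655  0.67125102 -1.33999335] [-0.14015503  0.09809819 -0.03533061]
rim (array([0.499 , 0.3646]), array([0.0862, 0.0883])) (168, 0, 215, 240)
pot top (array([ 0.5678, -0.1442]), array([0.062 , 0.0652])) (311, 212, 23, 22)
side px of pot mouth (np.float64(260.265105721601), np.float64(253.75759179039687))
```

Request:
{"method": "jog_arm", "body": {"rows": [{"tx": -0.02, "ty": 0.008, "tz": 0, "wx": 0, "wy": 0, "wz": 0, "claw": 255}, {"tx": -0.06, "ty": 0.025, "tz": 0, "wx": 0, "wy": 0, "wz": 0, "claw": 255}, {"tx": -0.1, "ty": 0.042, "tz": 0, "wx": 0, "wy": 0, "wz": 0, "claw": 255}, {"tx": -0.14, "ty": 0.058, "tz": 0, "wx": 0, "wy": 0, "wz": 0, "claw": 255}, {"tx": -0.18, "ty": 0.075, "tz": 0, "wx": 0, "wy": 0, "wz": 0, "claw": 255}, {"tx": -0.22, "ty": 0.092, "tz": 0, "wx": 0, "wy": 0, "wz": 0, "claw": 255}, {"tx": -0.26, "ty": 0.108, "tz": 0, "wx": 0, "wy": 0, "wz": 0, "claw": 255}, {"tx": -0.3, "ty": 0.125, "tz": 0, "wx": 0, "wy": 0, "wz": 0, "claw": 255}, {"tx": -0.34, "ty": 0.141, "tz": 0, "wx": 0, "wy": 0, "wz": 0, "claw": 255}, {"tx": -0.38, "ty": 0.158, "tz": 0, "wx": 0, "wy": 0, "wz": 0, "claw": 255}, {"tx": -0.42, "ty": 0.175, "tz": 0, "wx": 0, "wy": 0, "wz": 0, "claw": 255}, {"tx": -0.455, "ty": 0.189, "tz": 0, "wx": 0, "wy": 0, "wz": 0, "claw": 255}, {"tx": -0.475, "ty": 0.1975, "tz": 0, "wx": 0, "wy": 0, "wz": 0, "claw": 255}, {"tx": -0.475, "ty": 0.1975, "tz": 0, "wx": 0, "wy": 0, "wz": 0, "claw": 255}, {"tx": -0.475, "ty": 0.1975, "tz": 0, "wx": 0, "wy": 0, "wz": 0, "claw": 255}, {"tx": -0.475, "ty": 0.1975, "tz": 0, "wx": 0, "wy": 0, "wz": 0, "claw": 255}]}}

```text
time_s: 16.73
eef_pos: [0.5488, -0.2184, 0.1593]
eef_rot: [0.792, 0.61, 0.0, -0.0]
force: [-0.1, -0.4, -1.2]
finger_gap: 0.0119
grip_force: 60.0
```

```bash
python3 - <<'E'
from h import *
import pickle
W=camera("wrist");S=camera("side");T=camera("top");pickle.dump((W,S,T),open("c9.pkl","wb"))
o=get_obs();P=o["eef_pos"];print(P,R.from_quat(o["eef_rot"]).as_matrix().round(4).tolist(),o["time_s"])
print("target shift",tool((.5482,-.2201,.1045)))
z=.06+P[2]-.0295
cc=contour(steel(W),(100,0,460,240));print("rim",fit(W,cc[cc[:,1]<190],z,True),cv2.boundingRect(cc))
w=W["img"][0:260,130:430];s=cv2.resize(S["img"][170:330,170:370],None,fx=2.2,fy=2.2)
h=s.shape[0];save({"img":np.hstack([cv2.copyMakeBorder(w,0,h-w.shape[0],0,0,0),s])},"p8.png")
# pot through the spout / in the side view
pc=contour(blue(S,40),(235,230,290,290));print("pot side bbox",cv2.boundingRect(pc),"expected mouth",proj(S,(.568,-.145,.065)),"base",proj(S,(.568,-.145,0)))
E
```

```text
[ 0.54900374 -0.21884263  0.15944461] [[0.2552, 0.9669, 0.0], [0.9669, -0.2552, 0.0004], [0.0003, -0.0001, -1.0]] 16.875
target shift [-0.00143992 -0.00045155  0.05494416]
rim (array([ 0.5687, -0.1429]), array([0.0834, 0.0839])) (173, 0, 205, 198)
pot side bbox (246, 246, 44, 44) expected mouth (np.float64(260.17788915452246), np.float64(253.51961905495284)) base (np.float64(260.76287287748346), np.float64(274.4661225602982))
```

View pics/p8.png

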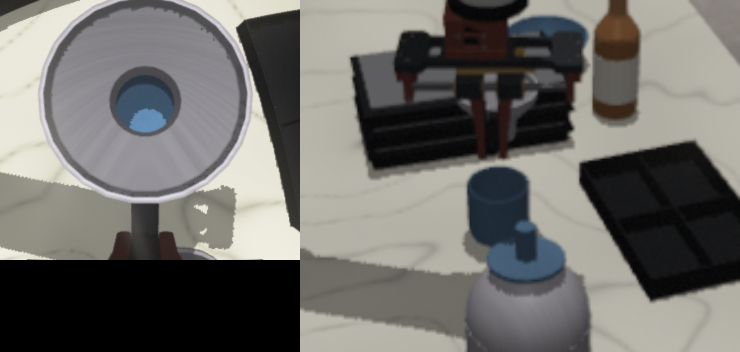

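The funnel is held upright with the pot's interior showing through the spout at (147,105). In the side view the pot mouth is at about (260,254), as predicted, and the lid is still on the mould. Now I'll lower it.

Request:
{"method": "jog_arm", "body": {"rows": [{"tx": -0.0015, "ty": -0.0005, "tz": 0.02, "wx": 0, "wy": 0, "wz": 0, "claw": 255}, {"tx": -0.0015, "ty": -0.0005, "tz": 0.035, "wx": 0, "wy": 0, "wz": 0, "claw": 255}, {"tx": -0.0015, "ty": -0.0005, "tz": 0.045, "wx": 0, "wy": 0, "wz": 0, "claw": 255}, {"tx": -0.0015, "ty": -0.0005, "tz": 0.052, "wx": 0, "wy": 0, "wz": 0, "claw": 255}, {"tx": -0.0015, "ty": -0.0005, "tz": 0.054, "wx": 0, "wy": 0, "wz": 0, "claw": 255}, {"tx": -0.0015, "ty": -0.0005, "tz": 0.054, "wx": 0, "wy": 0, "wz": 0, "claw": 255}, {"tx": -0.0015, "ty": -0.0005, "tz": 0.054, "wx": 0, "wy": 0, "wz": 0, "claw": 255}, {"tx": -0.0015, "ty": -0.0005, "tz": 0.054, "wx": 0, "wy": 0, "wz": 0, "claw": 255}, {"tx": -0.0015, "ty": -0.0005, "tz": 0.054, "wx": 0, "wy": 0, "wz": 0, "claw": 255}, {"tx": -0.0015, "ty": -0.0005, "tz": 0.054, "wx": 0, "wy": 0, "wz": 0, "claw": 255}]}}

```text
time_s: 18.12
eef_pos: [0.5481, -0.2211, 0.1055]
eef_rot: [0.793, 0.61, 0.0, 0.0]
force: [0.0, -0.0, -0.3]
finger_gap: 0.0119
grip_force: 60.0
```

```bash
python3 - <<'E'
from h import *
W=camera("wrist");S=camera("side")
o=get_obs();P=o["eef_pos"];print(P,o["force"],np.abs(o["qvel"]).max(),o["grip_force"],"target shift",tool((.5482,-.2201,.1045)),o["time_s"])
cc=contour(steel(W),(100,0,460,240));print("rim",fit(W,cc[cc[:,1]<190],P[2]+.0305,True),cv2.boundingRect(cc))
# hole edge (spout bore) through funnel: blue region centre on the spout-end plane
b=contour(blue(W,40),(230,40,320,160));print("spout",fit(W,b,P[2]-.0295,True))
pc=contour(blue(S,40),(235,235,290,290));print("lid",fit(S,contour(blue(S,40),(250,262,295,300)),.1245))
save(S,"s9.png")
E
```

```text
[ 0.54801016 -0.22111037  0.10542809] [ 1.00555221  0.18530521 -0.48363201] 0.0014804776102525013 59.982383251190186 target shift [ 1.02526218e-03 -7.57572184e-05  9.28075125e-04] 18.225
rim (array([ 0.5681, -0.1456]), array([0.0835, 0.084 ])) (173, 0, 205, 198)
spout (array([ 0.5681, -0.1458]), array([0.0339, 0.0342]))
lid (array([ 0.5477, -0.3171]), array([0.0676, 0.1351]))
```

```bash
python3 - <<'E'
from h import *
import pickle
ims=dict(table=pickle.load(open("c7.pkl","rb")),lift=pickle.load(open("c8.pkl","rb"))[0],now=camera("wrist"))
for n,W in ims.items():
    g=W["img"].astype(int);m=steel(W);r=W["img"][100]
    print(n,"row100 steel",np.where(m[100])[0][[0,-1]],r[160:182:3].tolist(),r[368:392:3].tolist())
    hole=(~m)[40:170,225:325].astype(np.uint8) if n!="now" else blue(W,40)[40:170,225:325].astype(np.uint8)
    c=max(cv2.findContours(hole,cv2.RETR_LIST,cv2.CHAIN_APPROX_NONE)[0],key=cv2.contourArea);print(" hole",cv2.boundingRect(c))
    gr=cv2.cvtColor(W["img"],cv2.COLOR_RGB2GRAY);print(" handle/rim col270:",gr[188:212:2,270].tolist())
E
```

```text
table row100 steel [168 381] [[218, 215, 196], [218, 215, 196], [217, 213, 195], [167, 165, 168], [174, 172, 176], [91, 89, 87], [87, 86, 85], [115, 113, 114]] [[115, 112, 116], [78, 77, 78], [77, 76, 77], [165, 163, 169], [170, 168, 173], [215, 214, 196], [220, 218, 199], [220, 219, 199]]
 hole (20, 35, 60, 58)
 handle/rim col270: [128, 119, 83, 80, 93, 189, 181, 150, 60, 50, 49, 50]
lift row100 steel [169 381] [[221, 219, 201], [220, 219, 199], [221, 219, 200], [173, 171, 174], [190, 188, 193], [93, 93, 91], [89, 88, 87], [115, 113, 115]] [[122, 121, 125], [82, 81, 81], [84, 84, 85], [174, 172, 178], [179, 175, 182], [221, 219, 203], [224, 221, 204], [223, 221, 203]]
 hole (20, 34, 60, 59)
 handle/rim col270: [134, 124, 87, 83, 98, 199, 188, 156, 61, 50, 51, 52]
now row100 steel [173 554] [[233, 231, 219], [232, 231, 218], [232, 230, 218], [191, 189, 192], [210, 207, 213], [103, 101, 101], [102, 100, 99], [128, 126, 128]] [[130, 129, 132], [84, 83, 85], [83, 82, 84], [194, 192, 200], [194, 192, 199], [222, 220, 203], [221, 219, 202], [221, 219, 201]]
 hole (21, 35, 59, 58)
 handle/rim col270: [147, 133, 92, 93, 121, 219, 205, 164, 61, 54, 52, 56]
```

Rim and bore sit at the same wrist-camera pixels as when the funnel was gripped on the table, so it has not slipped. It is centred within about 1 mm and 11 mm above the rim, so I'm handing in.

```bash
python3 -c "
from plant import hand_in
print(hand_in())"
```

```text
the job is handed in; nothing more can be done
None
```

The lid is parked knob up on the mould, and the funnel is held still and upright, centred within about 1 mm over the open pot with its spout about 11 mm above the rim; the job is handed in at about 18 s on the robot's clock, no verdict came back.

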